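Hang the lift-off door on its two hinge pins and push it shut

TASK

Put the loose door back on the open control housing: lift it out of its stand, hold it swung well open (about a right angle) at the housing's hinge side, lower both knuckles onto the two upright hinge pins until they are fully down, and let go. Then push it fully shut against the housing. The hinge strip may be clamped a centimetre to either side of its middle, so feel for the pins rather than forcing the door down, and leave the other things on the desk where they are.

Things in the scene. Friction and masses are not known exactly. Their poses are not given: they have to be found in the camera images.
- housing: Fixed grey sheet-metal housing, 110 (x) x 180 (y) x 135 mm (z). Origin under its centre on the 3 mm thick blue mat, z up. Its front (own -x, at x = -55 mm) has the door opening, y -40..+40, z 30..120 mm. On the front near its +y edge a steel hinge strip carries two upright pins, one above the other on one vertical axis 14 mm ahead of the front. The strip holds still under loads below 60 N.
- hinge_nominal (a point): Housing axes. Pin axis at the lower seat (35 mm up) IF the strip were mid-slot. The true axis, NOT given, is up to 12 mm from here along housing +y or -y (no offset in x, z). Relative to here: lower pin z 0..14, upper pin z 54..68 mm; each 8 mm in diameter, the top 1.5 mm bevelled. Under each pin a seat plate 4 mm thick, 8 mm to each side (y) of the axis, from 10 mm ahead of it back to the strip.
- door_mid (a point): Centre of the loose door's panel, door axes: 10 mm thick (x; louvred outer face to -x), 110 mm wide (y), 110 mm high (z up), 0.3 kg, grey. Knuckles beyond its +y edge. A small pull, 12 mm proud, on the outer face 46 mm towards -y, 5 mm below here. Starts upright in the stand, bottom 6 mm above the desk; hung, 18 mm. Shut, its axes are parallel to the housing's. No latch: it stays where pushed.
- knuckle_low (a point): Centre of the lower end of the lower knuckle's bore, with the door's axes: door_mid + (-7.5, +66, -35) mm. Each knuckle is a vertical tube, 18 mm outside diameter, 10.4 mm bore, 18 mm long, open at both ends. When fully down, this point lies on the pin axis at the lower seat, level with hinge_nominal.
- knuckle_up (a point): Centre of the lower end of the upper knuckle's bore: 54 mm straight above knuckle_low.
- free_edge (a point): Middle of the door's free edge (its -y edge): door_mid + (0, -55, 0) mm.
- door_stand: Fixed black stand, 60 (x) x 80 (y) x 33 mm (z), origin under its centre, with a slot along its y, 12 mm wide, 27 mm deep, in which the door starts.
- screw_tin: Bystander: open round tin, 62 mm across, 16 mm high; origin under its centre.
- loupe: Bystander: black eye loupe, 38 mm across, 32 mm high; origin under its centre.
- screwdriver: Bystander: screwdriver 146 mm long lying along its own y; origin under its centre.

How it is judged:
By the outcome, as a careful person would: the job done as asked, in the order asked, and still so for the second after the job is handed in, with the robot touching nothing.
It also fails if it takes over 72 s, if anything falls off the work surface, if the arm or the gripper's body presses on something with over 40 N, if the wrist force passes 120 N, or if a joint passes its speed limit or range.

ROBOT

A 7-joint arm with a two-finger parallel gripper is mounted at the origin on a cart in front of the work surface, level with it; the furniture and walls round the work are solid. World frame = base frame: x ahead of the robot, y to its left, z up, the work surface at z = 0. Lengths are in m, angles in rad, forces in N, time in s.
With the tool pointing down it reaches from about 0.4 to 0.85 m from the base axis. Payload 10.4 kg.
Tool frame: the origin (TCP) lies on the centre line of the jaws, within the pads' length; the fingertips stand 11 mm ahead of it and the grasp point (between the pads) lies 8 mm behind it; z points along the fingers, y is the line along which they close (so a half turn about z gives the same grasp; the last joint's range is limited). The gripper opens to 87 mm and grips with 3 to 60 N. Pads are 19 mm wide; open, the fingers measure 117 mm over their backs; the gripper's body (75 mm by 190 mm) begins 51 mm behind the grasp point.
Start: joints at [1.234, 0.332, -0.065, 1.46, 0.022, 1.35, -0.088], TCP at [0.193, -0.594, 0.208] pointing down, gripper open.
Joint ranges: [-2.6, 2.6], [-0.5, 2.12], [-1.47, 1.34], [0.16, 2.42], [-1.27, 4.41], [0.06, 2.06], [-2.6, 2.6]. Speed limits (rad/s): [2.22, 2.22, 2.79, 2.79, 3.14, 3.14, 3.14].

INTERFACE

Orientations are given as a unit quaternion [x, y, z, w].
In Python, from bench import r gives the robot as it stands.
- The arm moves only by the shell command python3 -m pendant 'ROWS' [OPENING] [FORCE]. ROWS is JSON, a list of rows, each a list of 4 numbers: the shift along the tool's x, y, z in m, then the turn about the tool's z in rad. A call has 1 to 8 rows; each row shifts and turns the commanded pose from where the row before left it, along the tool's axes as they then stand; what a row does not reach is not made up. A row lasts 1/12 s, in which the tool goes at most 41.7 mm and 7.16 degrees, less where a joint would pass 70% of its speed; a pose out of reach is approached as far as the arm can. A call with a gripper value outside its range is refused whole. OPENING is the opening, from 0 (shut) to 1 (fully open), set as the call begins (- or left out, the last holds). The fingers move at their own pace and stop on an object; FORCE is the grip in N (left out, the last holds). Time passes only in rows, so rows that do not move let the fingers close. It gives the time, the measured TCP pose, the force, the opening and the grip force at its end, in the units of the state.
- r.read_state(): the state, without advancing time (a new reading comes with each control period).
- r.camera(name): name is "scene" or "top" or "wrist"; returns a dict with "img" (480x640x3 uint8, red, green, blue), "camera_matrix" (3x3 intrinsics, pixels), "xyz" and "attitude" of the camera in the world. Camera axes: x right, y down, z forward; pixel columns grow to the right and rows downward; lengths in m; the calibration is good to about 2 mm. A picture is of the moment at which its call begins. There is no depth.
- r.close_job(): hands the job in; it is judged then, once.
Trained networks look in the newest picture that a camera, given by its name, has taken for a name from the list of things; names that differ only in an ending like _2 or _b are one class to them, and where a whole thing is asked for, a point or a joint stands for the part that bears it (a point fixed in the world has none). Each returns a list of dicts, best first, with "score" (0 to 1); they miss things now and then, are a little off and sometimes report something else, mostly with a low value. They report only what shows in the picture. A call takes as long as a camera call.
- r.outline_of(thing, camera): "mask" (480x640 bool, what is visible of it) and "bbox" ([centre column, centre row, width, height] in pixels, round what is visible of it).
The state is a dict: "time": time; "joint_positions": joint angles; "joint_vel": joint speeds; "joint_torque": joint torques, N m; "ee_pos": TCP position; "eef_rot": TCP orientation; "ft_force": force on the tool from outside, world axes, zero at the start; "torque": the same for the moment, N m; "width": finger opening in m; "grip_force": force on a finger pad.
Only numpy, scipy, OpenCV 4.12 (cv2) and the standard library are available. Lean on these libraries where they do the work, as an engineer would, in place of code of your own. Each camera call takes 0.05 s, during which the arm holds its last target. There are 200 camera calls.

## Working session

There is one attempt and no reset: what is moved stays moved. The work goes in short steps, Python scripts to look and compute and a shell command to move; the robot and the scene stay as the last step left them, time stands still between calls to the robot, and variables do not carry over. Pictures are saved under pics/ and viewed, at most 10 in all, crops included, and the job is handed in when it is done.

```bash
mkdir -p pics; ls
python3 - <<'E'
from bench import r
import cv2,numpy as np
s=r.read_state();print({k:np.round(v,3) for k,v in s.items()})
for n in ["scene","top"]:
    c=r.camera(n);cv2.imwrite(f"pics/{n}0.png",c["img"][:,:,::-1])
    print(n,np.round(c["camera_matrix"],1).tolist(),np.round(c["xyz"],4),np.round(c["attitude"],4))
    for t in ["housing","door_mid","door_stand","screw_tin","loupe","screwdriver","knuckle_low"]:
        print(t,[(round(float(d["score"]),2),np.round(d["bbox"]).tolist()) for d in r.outline_of(t,n)[:2]])
E
```

```text
pics
{'time': np.float64(0.0), 'joint_positions': array([ 1.234,  0.333, -0.065,  1.461,  0.022,  1.35 , -0.089]), 'joint_vel': array([-0.001,  0.001,  0.   , -0.001,  0.   ,  0.001,  0.   ]), 'joint_torque': array([ 0.0000e+00, -6.2325e+01,  2.5000e-02, -3.8990e+01, -6.1000e-02,
        3.9000e-02,  0.0000e+00]), 'ee_pos': array([ 0.193, -0.594,  0.207]), 'eef_rot': array([ 0.988,  0.156, -0.   , -0.001]), 'ft_force': array([ 0.168, -0.263,  0.005]), 'torque': array([-0.02 ,  0.027, -0.038]), 'grip_force': np.float64(0.0), 'width': np.float64(0.087)}
scene [[452.9, 0.0, 320.0], [0.0, 452.9, 228.2], [0.0, 0.0, 1.0]] [ 0.2397 -0.5715  0.6106] [ 0.8832 -0.19    0.0992 -0.4172]
housing [(0.7, [347.0, 184.0, 97.0, 102.0]), (0.25, [443.0, 301.0, 20.0, 28.0])]
door_mid [(0.8, [401.0, 343.0, 60.0, 91.0])]
door_stand [(0.76, [395.0, 371.0, 63.0, 54.0])]
screw_tin [(0.62, [288.0, 316.0, 35.0, 29.0])]
loupe [(0.77, [443.0, 301.0, 20.0, 26.0])]
screwdriver [(0.62, [240.0, 187.0, 23.0, 32.0])]
knuckle_low [(0.69, [399.0, 341.0, 56.0, 97.0])]
top [[445.8, 0.0, 321.0], [0.0, 445.8, 232.7], [0.0, 0.0, 1.0]] [0.4197 0.0271 0.907 ] [ 0.7154 -0.6952  0.0506 -0.0491]
housing [(0.71, [257.0, 176.0, 107.0, 86.0])]
door_mid [(0.77, [466.0, 239.0, 51.0, 67.0])]
door_stand [(0.72, [453.0, 249.0, 25.0, 45.0])]
screw_tin [(0.78, [382.0, 302.0, 32.0, 33.0])]
loupe [(0.83, [425.0, 177.0, 20.0, 19.0])]
screwdriver [(0.85, [180.0, 278.0, 71.0, 12.0])]
knuckle_low [(0.63, [465.0, 238.0, 52.0, 61.0])]
```

View pics/scene0.png

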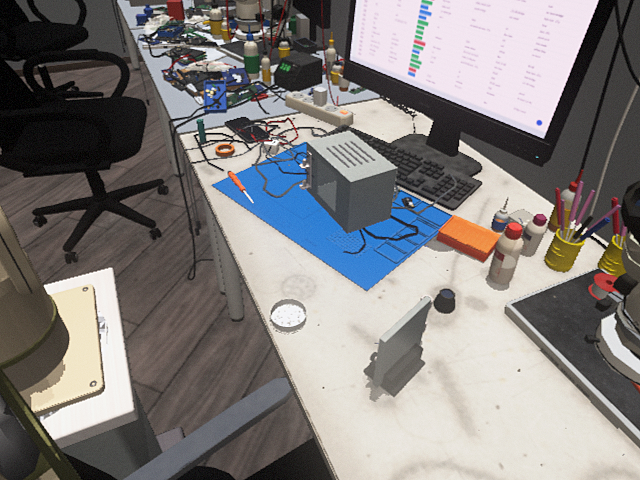

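View pics/top0.png

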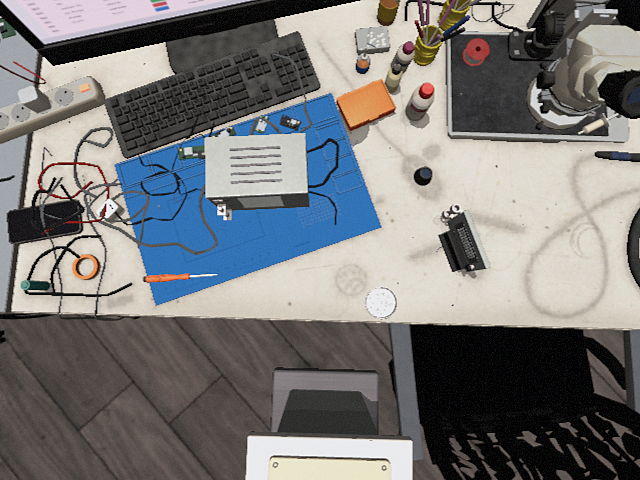

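The housing (top view 205–308, 135–208) has its front towards the robot, with the hinge hardware at about (224,212). The door is in its stand near (465,240), with its knuckles at (450,212). I'll zoom in on both for corners.

Run:
```python
import cv2,numpy as np
a=cv2.imread("pics/top0.png")
h=cv2.resize(a[125:225,195:320],None,fx=3.2,fy=3.2,interpolation=cv2.INTER_CUBIC)
d=cv2.resize(a[195:285,430:500],None,fx=5.6,fy=5.6,interpolation=cv2.INTER_CUBIC)
H=max(h.shape[0],d.shape[0]);o=np.zeros((H,h.shape[1]+d.shape[1],3),np.uint8)
o[:h.shape[0],:h.shape[1]]=h;o[:d.shape[0],h.shape[1]:]=d;print(o.shape)
cv2.imwrite("pics/crop1.png",o)
```

```text
(504, 792, 3)
```

View pics/crop1.png

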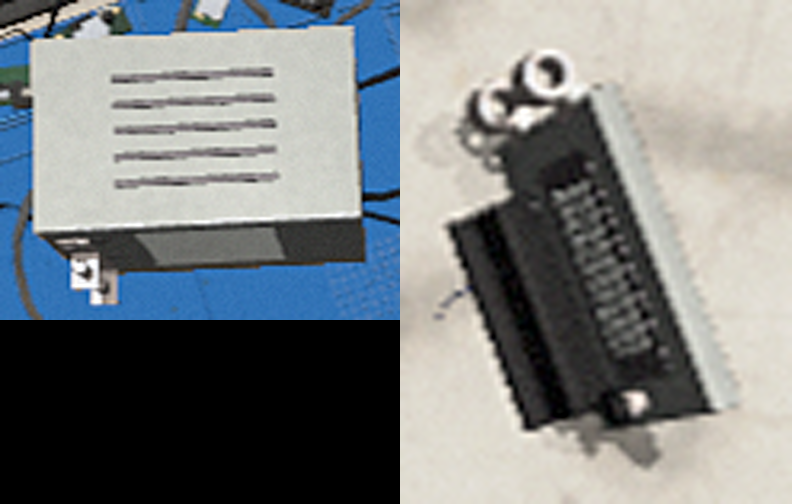

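Crop: the housing's top corners are at (32,40), (354,27), (361,218) and (36,233), and the pins show at about (85,270) and (104,290). In the door crop, the knuckle bores are at (547,72) and (493,107), and the panel's top edge runs from (595,88) to (725,408).

```bash
cat > h.py <<'E'
from bench import r
import cv2,numpy as np
from scipy.spatial.transform import Rotation as R
def unproj(c,px,z):
    d=R.from_quat(c["attitude"]).apply(np.linalg.solve(c["camera_matrix"],np.c_[np.atleast_2d(px),np.ones(len(np.atleast_2d(px)))].T).T)
    return c["xyz"]+d*((z-c["xyz"][2])/d[:,2])[:,None]
def proj(c,P):
    p=R.from_quat(c["attitude"]).inv().apply(np.atleast_2d(P)-c["xyz"])@c["camera_matrix"].T
    return p[:,:2]/p[:,2:]
def yaw(v): return np.degrees(np.arctan2(v[1],v[0]))
E
python3 - <<'E'
from h import *
np.set_printoptions(precision=4,suppress=True)
c=r.camera("top")
h=np.array([[32,40],[354,27],[361,218],[36,233]])/3.2+[195,125]-.5+.5/3.2*0
P=unproj(c,h,.138);print(P)
print("sizes",np.linalg.norm(P[0]-P[1]),np.linalg.norm(P[2]-P[3]),np.linalg.norm(P[0]-P[3]),np.linalg.norm(P[1]-P[2]))
print("yaw from y edges",yaw(P[0]-P[1])-90,yaw(P[3]-P[2])-90,"centre",P.mean(0))
D=lambda p:(np.atleast_2d(p)-[400,0])/5.6+[430,195]-.4
ku=unproj(c,D([547,72]),.098);kl=unproj(c,D([493,107]),.044);print("knuck",ku,kl)
t=unproj(c,D([[583,90],[606,85],[738,405],[712,412]]),.116);print(t,"len",np.linalg.norm(t[0]-t[3]),np.linalg.norm(t[1]-t[2]))
print("door yaw",yaw(t[0]-t[3])-90,yaw(t[1]-t[2])-90,"mid",t.mean(0))
up=unproj(c,np.array([[84,268]])/3.2+[194.5,124.5],.106);lo=unproj(c,np.array([[104,288]])/3.2+[194.5,124.5],.052);print("pins",up,lo)
for t,z in [("screw_tin",.008),("loupe",.016),("screwdriver",.01)]:
    print(t,unproj(c,r.outline_of(t,"top")[0]["bbox"][:2],z))
R_=R.from_quat(r.read_state()["eef_rot"]);print(R_.as_matrix())
E
```

```text
[[0.6963 0.241  0.138 ]
 [0.7092 0.0607 0.138 ]
 [0.5996 0.0532 0.138 ]
 [0.5859 0.2316 0.138 ]]
sizes 0.1807186214149021 0.17890633585092064 0.1107572034974411 0.10994392994927348
yaw from y edges 4.123004764444346 4.3807560485021355 centre [0.6477 0.1466 0.138 ]
knuck [[ 0.5889 -0.221   0.098 ]] [[ 0.5871 -0.2184  0.044 ]]
[[ 0.5796 -0.227   0.116 ]
 [ 0.5814 -0.2345  0.116 ]
 [ 0.4793 -0.2745  0.116 ]
 [ 0.4769 -0.2662  0.116 ]] len 0.10993457573915795 0.10968536054044138
door yaw -69.09568001159059 -68.57149373769924 mid [ 0.5293 -0.2506  0.116 ]
pins [[0.5732 0.2114 0.106 ]] [[0.5716 0.211  0.052 ]]
screw_tin [[ 0.5474 -0.2668  0.008 ]]
loupe [[ 0.671  -0.1833  0.016 ]]
screwdriver [[0.4494 0.3132 0.01  ]]
[[ 0.9512  0.3087  0.0001]
 [ 0.3087 -0.9512 -0.0002]
 [ 0.      0.0002 -1.    ]]
```

```bash
cat >> h.py <<'E'
def go(x,y,z,yawdeg):
    "tool-axis deltas to a TCP target if the turn is made after (current axes) / before (target axes)"
    s=r.read_state();M=R.from_quat(s["eef_rot"]).as_matrix();p=np.array(s["ee_pos"])
    cur=yaw(M[:,0]);t=-np.radians((yawdeg-cur+180)%360-180);d=np.array([x,y,z])-p
    c,q=np.cos(np.radians(yawdeg)),np.sin(np.radians(yawdeg));T=np.array([[c,q,0],[q,-c,0],[0,0,-1]]).T
    print("pos",np.round(p,4),"yaw %.2f"%cur,"tilt %.4f"%M[2,2],"F",np.round(s["ft_force"],1),"w %.4f grip %.1f t %.2f"%(s["width"],s["grip_force"],s["time"]))
    print("turn %.4f"%t,"delta cur axes",np.round(M.T@d,4),"delta target axes",np.round(T.T@d,4))
E
python3 -c "
from h import *
go(.5293,-.2506,.17,21.2)"
```

```text
pos [ 0.193  -0.5945  0.2082] yaw 17.98 tilt -1.0000 F [-0.6 -0.4 -0. ] w 0.0873 grip 0.0 t 1.00
turn -0.0562 delta cur axes [ 0.4261 -0.2233  0.0382] delta target axes [ 0.4379 -0.199   0.0382]
```

```bash
python3 -m pendant '[[0,0,0,-0.056],[0.031,-0.014,0,0],[0.031,-0.014,0,0],[0.031,-0.014,0,0],[0.031,-0.014,0,0],[0.031,-0.014,0,0],[0.031,-0.014,0,0],[0.031,-0.014,0,0]]' 1 && python3 -m pendant '[[0.031,-0.014,0,0],[0.031,-0.014,0,0],[0.031,-0.014,0,0],[0.031,-0.014,0,0],[0.031,-0.014,0,0],[0.031,-0.014,0,0],[0.031,-0.014,0,0],[0,0,0,0]]'
python3 - <<'E'
from h import *
go(.5293,-.2506,.17,21.2)
c=r.camera("wrist");cv2.imwrite("pics/w1.png",c["img"][:,:,::-1])
print(c["xyz"],c["attitude"],c["camera_matrix"])
th=np.radians(-68.8);A=np.array([[np.cos(th),-np.sin(th)],[np.sin(th),np.cos(th)]])
for n,q,z in [("ku",(-.0075,.066),.098),("kl",(-.0075,.066),.044),("tl",(-.005,.055),.116),("tr",(.005,.055),.116),("bl",(-.005,-.055),.116),("br",(.005,-.055),.116)]:
    print(n,proj(c,np.r_[A@q+[.5293,-.2506],z]).round(1))
E
```

```text
time: 1.67
ee_pos: [0.3608, -0.4234, 0.2084]
eef_rot: [0.983, 0.184, 0.0, 0.0]
ft_force: [-0.3, -0.3, -0.4]
width: 0.0865
grip_force: 0.0
time: 2.33
ee_pos: [0.5312, -0.2476, 0.2082]
eef_rot: [0.982, 0.188, 0.001, -0.001]
ft_force: [0.4, 0.4, 0.7]
width: 0.0872
grip_force: 0.0
pos [ 0.5312 -0.2476  0.2082] yaw 21.71 tilt -1.0000 F [0.4 0.4 0.7] w 0.0872 grip 0.0 t 2.33
turn 0.0089 delta cur axes [-0.003   0.0022  0.0382] delta target axes [-0.0029  0.0021  0.0382]
[ 0.60117727 -0.21912269  0.38595122] [ 0.8197922  -0.55557262 -0.07893943  0.11422947] [[420.59833441   0.         319.22016772]
 [  0.         420.59833441 235.4485773 ]
 [  0.           0.           1.        ]]
ku [[313.9 134.4]]
kl [[314.9 131.4]]
tl [[317.3 153.6]]
tr [[333.2 153.7]]
bl [[316.1 312.1]]
br [[330.3 312.2]]
```

View pics/w1.png

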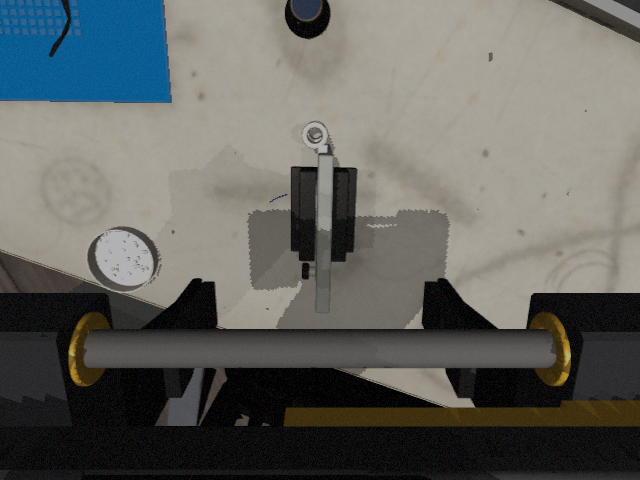

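The wrist view matches the prediction within about 1 px: knuckle at (315,134), panel from (317–333,153) to (312). I'll descend and grip.

```bash
python3 -m pendant '[[-0.003,0.002,0.02,0.009],[0,0,0.03,0],[0,0,0.03,0],[0,0,0.028,0],[0,0,0.01,0],[0,0,0,0]]' 1 && python3 -m pendant '[[0,0,0,0],[0,0,0,0],[0,0,0,0],[0,0,0,0],[0,0,0,0],[0,0,0,0],[0,0,0,0],[0,0,0,0]]' 0 35; python3 -c "
from h import *
go(.5293,-.2506,.09,21.2)"
```

```text
time: 2.88
ee_pos: [0.5226, -0.258, 0.0877]
eef_rot: [0.984, 0.179, -0.002, -0.001]
ft_force: [-0.6, 0.2, 0.9]
width: 0.0867
grip_force: 0.0
time: 3.55
ee_pos: [0.5247, -0.2579, 0.0903]
eef_rot: [0.984, 0.179, 0.0, 0.0]
ft_force: [-1.0, -0.4, -0.1]
width: 0.042
grip_force: 0.0
pos [ 0.5247 -0.2579  0.0903] yaw 20.67 tilt -1.0000 F [-1.  -0.4 -0.1] w 0.0420 grip 0.0 t 3.55
turn -0.0092 delta cur axes [ 0.0068 -0.0052  0.0003] delta target axes [ 0.0069 -0.0051  0.0003]
```

```bash
python3 -m pendant '[[0.0068,-0.0052,0,-0.009],[0,0,0,0],[0,0,0,0],[0,0,0,0],[0,0,0,0],[0,0,0,0],[0,0,0,0],[0,0,0,0]]' 0 35;python3 -m pendant '[[0,0,0,0],[0,0,0,0],[0,0,0,0],[0,0,0,0]]' 0 35; python3 -c "
from h import *
go(.5293,-.2506,.09,21.2)"
```

```text
time: 4.22
ee_pos: [0.5292, -0.2507, 0.0901]
eef_rot: [0.983, 0.184, -0.0, 0.0]
ft_force: [0.3, -0.5, -1.2]
width: 0.0097
grip_force: 35.0
time: 4.55
ee_pos: [0.5292, -0.2506, 0.0901]
eef_rot: [0.983, 0.184, -0.0, 0.0]
ft_force: [0.1, 0.4, -1.5]
width: 0.0096
grip_force: 35.0
pos [ 0.5292 -0.2506  0.0901] yaw 21.19 tilt -1.0000 F [ 0.1  0.4 -1.5] w 0.0096 grip 35.0 t 4.55
turn -0.0003 delta cur axes [0.0001 0.     0.0001] delta target axes [0.0001 0.     0.0001]
```

```bash
python3 -m pendant '[[0,0,-0.01,0],[0,0,-0.02,0],[0,0,-0.025,0],[0,0,-0.025,0],[0,0,-0.03,0],[0,0,-0.03,0],[0,0,-0.02,0],[0,0,0,0]]' 0 50;python3 -m pendant '[[0,0,0,0.1],[0,0,0,0.1],[0,0,0,0.097],[0,0,0,0],[0,0,0,0]]'; python3 -c "
from h import *
go(.5083,.1989,.25,4.2)"
```

```text
time: 5.22
ee_pos: [0.5309, -0.2509, 0.2558]
eef_rot: [0.983, 0.184, 0.003, 0.002]
ft_force: [0.6, -0.7, -1.6]
width: 0.0098
grip_force: 50.0
time: 5.63
ee_pos: [0.5289, -0.2503, 0.2497]
eef_rot: [0.999, 0.038, -0.0, -0.0]
ft_force: [0.0, -0.2, -2.2]
width: 0.0095
grip_force: 50.0
pos [ 0.5289 -0.2503  0.2497] yaw 4.35 tilt -1.0000 F [ 0.  -0.2 -2.2] w 0.0095 grip 50.0 t 5.63
turn 0.0026 delta cur axes [ 1.360e-02 -4.495e-01 -1.000e-04] delta target axes [ 1.240e-02 -4.495e-01 -3.000e-04]
```

```bash
python3 -m pendant '[[0,-0.016,0,0.0026],[0.002,-0.032,0,0],[0.002,-0.032,0,0],[0.002,-0.032,0,0],[0.002,-0.032,0,0],[0.002,-0.032,0,0],[0.002,-0.032,0,0],[0,-0.032,0,0]]';python3 -m pendant '[[0,-0.032,0,0],[0,-0.032,0,0],[0,-0.032,0,0],[0,-0.032,0,0],[0,-0.032,0,0],[0,-0.032,0,0],[0,-0.0175,0,0],[0,0,0,0]]';python3 -m pendant '[[0,0,0,0],[0,0,0,0],[0,0,0,0],[0,0,0,0],[0,0,0,0],[0,0,0,0]]'
python3 - <<'E'
from h import *
go(.5083,.1989,.25,4.2)
a=r.camera("wrist");b=r.camera("top")
cv2.imwrite("pics/w2.png",a["img"][:,:,::-1]);
s=b["img"][100:260,180:340,::-1];cv2.imwrite("pics/t2.png",cv2.resize(s,None,fx=3.5,fy=3.5,interpolation=cv2.INTER_CUBIC))
for n,q in [("up",(-.069,.070,.109)),("seat",(-.069,.07,.041))]:
    P=np.r_[R.from_euler("z",4.2,degrees=True).apply([q[0],q[1],0])[:2]+[.6477,.1466],q[2]-.003];print(n,P,proj(a,P),proj(b,P))
E
```

```text
time: 6.3
ee_pos: [0.5239, -0.0087, 0.25]
eef_rot: [0.999, 0.037, -0.0, 0.0]
ft_force: [0.8, -0.6, -2.1]
width: 0.0092
grip_force: 50.0
time: 6.97
ee_pos: [0.5079, 0.2038, 0.2501]
eef_rot: [0.999, 0.04, -0.0, -0.001]
ft_force: [-0.9, 1.6, -2.3]
width: 0.0094
grip_force: 50.0
time: 7.47
ee_pos: [0.5098, 0.1981, 0.2502]
eef_rot: [0.999, 0.035, 0.0, 0.0]
ft_force: [0.4, -0.3, -3.5]
width: 0.0096
grip_force: 50.0
pos [0.5098 0.1981 0.2502] yaw 3.98 tilt -1.0000 F [ 0.4 -0.3 -3.5] w 0.0096 grip 50.0 t 7.47
turn -0.0038 delta cur axes [-0.0014 -0.0009  0.0002] delta target axes [-0.0014 -0.0009  0.0002]
up [0.57375863 0.21135858 0.106     ] [[308.60007823 129.1653375 ]] [[220.79954064 207.96534083]]
seat [0.57375863 0.21135858 0.038     ] [[310.46407164 126.47857032]] [[228.30630292 214.68396382]]
```

View pics/w2.png

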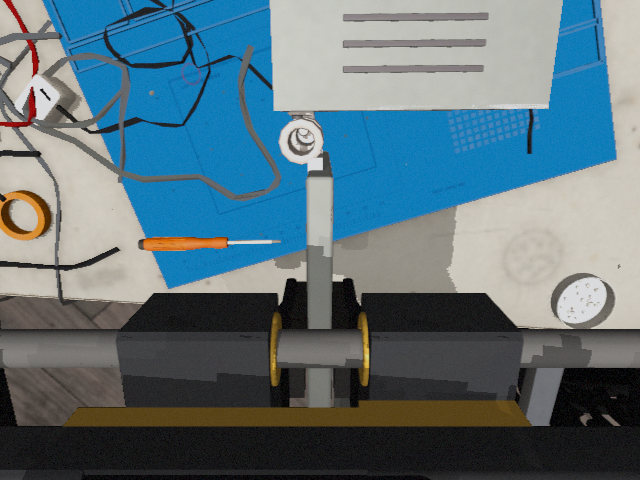

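The knuckle ring is at (302,140), with the pin visible through its bore. I'll zoom in and compare with the projected positions.

Run:
```python
from h import *
i=cv2.imread("pics/w2.png")[95:185,265:345]
cv2.imwrite("pics/w2z.png",cv2.resize(i,None,fx=6.5,fy=6.5,interpolation=cv2.INTER_CUBIC))
a=r.camera("wrist");s=r.read_state();M=R.from_quat(s["eef_rot"]).as_matrix();p=np.array(s["ee_pos"])
# door in hand: door x=tool y, door y=tool x, z=-tool z ; door_mid z = TCP z -.029
for n,q in [("ku_top",(-.0075,.066,.037)),("ku_low",(-.0075,.066,.019)),("kl_low",(-.0075,.066,-.035))]:
    P=p+M@np.array([q[1],q[0],0])+[0,0,-.029+q[2]];e=proj(a,P)[0];print(n,P.round(4),e,"crop",(e-[265,95])*6.5)
for z in (.106,.052):
    e=proj(a,[.5737,.2114,z])[0];print("pin",z,e,"crop",(e-[265,95])*6.5, "px/mm",420.6/(a["xyz"][2]-z)/1000)
```

```text
ku_top [0.575  0.2106 0.2582] [302.15644013 139.67494117] crop [241.51686084 290.3871176 ]
ku_low [0.575  0.2106 0.2402] [303.78794263 137.21234217] crop [252.12162712 274.38022412]
kl_low [0.575  0.2106 0.1862] [307.24022485 132.0014481 ] crop [274.56146152 240.50941265]
pin 0.106 [309.00689434 129.1442357 ] crop [286.04481321 221.93753202] px/mm 1.3075820567258267
pin 0.052 [310.48956234 126.93345339] crop [295.68215522 207.56744701] px/mm 1.119622259427117
```

View pics/w2z.png

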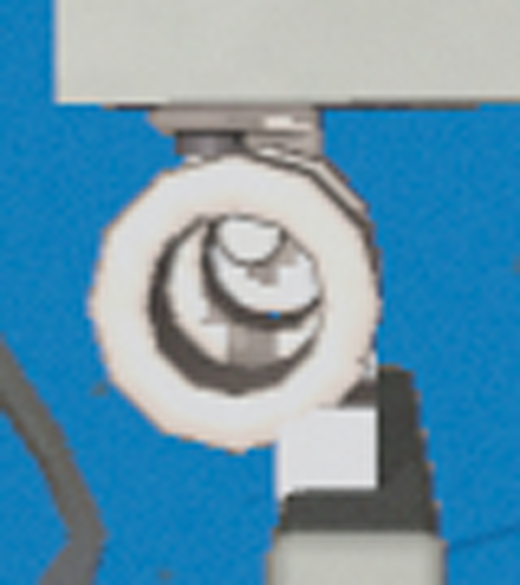

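Pin tip is at crop (250,228), well inside the bore view. That puts the pin axis near y≈0.2147, since the top-view spot was really the seat plate. The lower knuckle has to pass under the upper seat plate, so I'll back off, descend, and come in horizontally with the lower bore end at z≈0.06.

```bash
python3 -m pendant '[[-0.02,0,0,-0.004],[-0.025,0,0,0],[0,-0.005,0.02,0],[0,0,0.03,0],[0,0,0.03,0],[0,0,0.03,0],[0,0,0.015,0],[0,0,0,0]]';python3 -m pendant '[[0,0,0,0],[0,0,0,0],[0,0,0,0],[0,0,0,0]]'
python3 - <<'E'
from h import *
go(.5084,.2024,.125,4.2)
a=r.camera("wrist");b=a["img"][90:190,255:355,::-1]
cv2.imwrite("pics/w3z.png",cv2.resize(b,None,fx=5.5,fy=5.5,interpolation=cv2.INTER_CUBIC))
s=r.read_state();M=R.from_quat(s["eef_rot"]).as_matrix();p=np.array(s["ee_pos"])
f=lambda P:((proj(a,P)[0]-[255,90])*5.5).round(1)
for n,q in [("ku_top",(-.0075,.066,.037)),("ku_low",(-.0075,.066,.019))]:
    print(n,f(p+M@np.array([q[1],q[0],0])+[0,0,-.029+q[2]]))
for y in (.2114,.2147): print("pin",y,f([.5737,y,.106]),f([.5737,y,.092]))
E
```

```text
time: 8.28
ee_pos: [0.4623, 0.1993, 0.1218]
eef_rot: [0.999, 0.037, -0.003, 0.001]
ft_force: [-0.7, -0.3, -2.5]
width: 0.0094
grip_force: 50.0
time: 8.62
ee_pos: [0.4652, 0.2007, 0.1265]
eef_rot: [0.999, 0.037, 0.001, -0.0]
ft_force: [0.1, -0.2, -2.7]
width: 0.0093
grip_force: 50.0
pos [0.4652 0.2007 0.1265] yaw 4.25 tilt -1.0000 F [ 0.1 -0.2 -2.7] w 0.0093 grip 50.0 t 8.62
turn 0.0009 delta cur axes [0.0432 0.0016 0.0016] delta target axes [0.0432 0.0015 0.0015]
ku_top [262.1 274.6]
ku_low [270.9 261.4]
pin 0.2114 [ 331.7 -311. ] [ 333.4 -280.1]
pin 0.2147 [ 289.7 -314.4] [ 294.2 -283.3]
```

View pics/w3z.png

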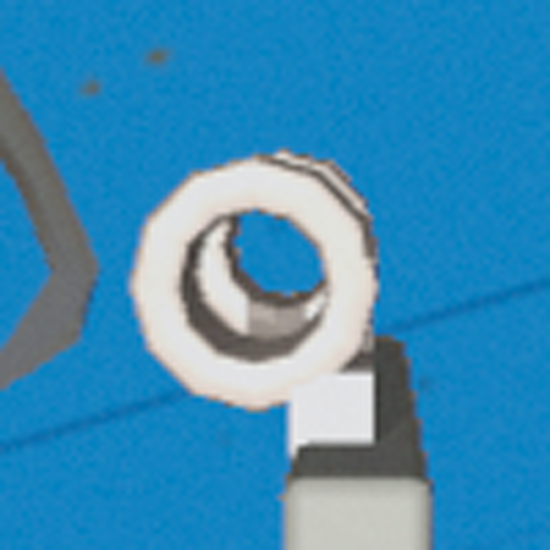

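Run:
```python
from h import *
a=r.camera("wrist");b=a["img"][0:75,265:365,::-1]
cv2.imwrite("pics/w4z.png",cv2.resize(b,None,fx=8,fy=8,interpolation=cv2.INTER_CUBIC))
f=lambda P:((proj(a,P)[0]-[265,0])*8).round(1)
for y in (.2114,.2147): print("pin",y,f([.5737,y,.106]),f([.5737,y,.092]))
print("px/mm",420.6/(a["xyz"][2]-.106)/1000*8)
```

```text
pin 0.2114 [400.8 263.1] [403.2 308.3]
pin 0.2147 [339.5 258.1] [346.2 303.6]
px/mm 17.008639909422595
```

View pics/w4z.png

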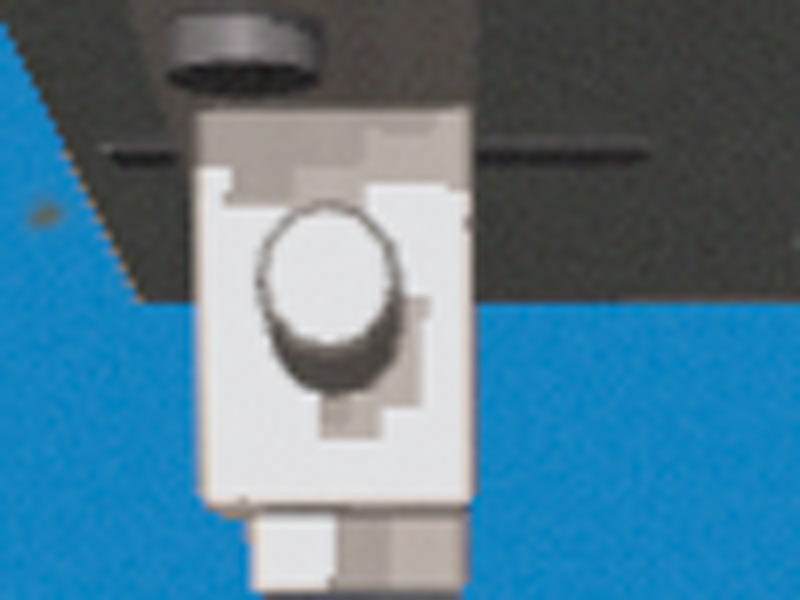

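Pin top is at crop (329,275), i.e. its offset from the prediction matches the knuckle's, so the relative target holds to about 0.4 mm. Moving in.

```bash
python3 -m pendant '[[0.01,0.0015,0.0015,0.001],[0.011,0,0,0],[0.011,0,0,0],[0.0108,0,0,0],[0,0,0,0],[0,0,0,0],[0,0,0,0],[0,0,0,0]]'; python3 -c "
from h import *
go(.508,.2024,.125,4.2)"
```

```text
time: 9.38
ee_pos: [0.5069, 0.2021, 0.1237]
eef_rot: [0.999, 0.037, 0.0, 0.0]
ft_force: [-0.7, -0.1, -1.7]
width: 0.0094
grip_force: 50.0
pos [0.5069 0.2021 0.1237] yaw 4.21 tilt -1.0000 F [-0.7 -0.1 -1.7] w 0.0094 grip 50.0 t 9.38
turn 0.0002 delta cur axes [ 0.0012 -0.0002 -0.0013] delta target axes [ 0.0012 -0.0002 -0.0013]
```

Now lower gently towards the pin tips (contact expected if misaligned at TCP z≈0.116).

```bash
python3 -m pendant '[[0.001,0,0,0],[0,0,0.003,0],[0,0,0.002,0],[0,0,0.001,0],[0,0,0.001,0],[0,0,0.001,0],[0,0,0,0],[0,0,0,0]]'; python3 -c "
from h import *
go(.508,.2024,.114,4.2)"
```

```text
time: 10.05
ee_pos: [0.5081, 0.2021, 0.1156]
eef_rot: [0.999, 0.037, -0.0, 0.0]
ft_force: [-0.4, -0.4, -3.1]
width: 0.0095
grip_force: 50.0
pos [0.5081 0.2021 0.1156] yaw 4.20 tilt -1.0000 F [-0.4 -0.4 -3.1] w 0.0095 grip 50.0 t 10.05
turn -0.0000 delta cur axes [-0.0001 -0.0003  0.0016] delta target axes [-0.0001 -0.0003  0.0016]
```

```bash
python3 -m pendant '[[0,0,0.001,0],[0,0,0.001,0],[0,0,0.001,0],[0,0,0,0],[0,0,0,0]]'; python3 -c "
from h import *
go(.508,.2024,.102,4.2)"
```

```text
time: 10.47
ee_pos: [0.5081, 0.2021, 0.1125]
eef_rot: [0.999, 0.037, -0.0, 0.0]
ft_force: [0.4, -0.3, -0.9]
width: 0.0097
grip_force: 50.0
pos [0.5081 0.2021 0.1125] yaw 4.19 tilt -1.0000 F [ 0.4 -0.3 -0.9] w 0.0097 grip 50.0 t 10.47
turn -0.0001 delta cur axes [-0.0001 -0.0003  0.0105] delta target axes [-0.0001 -0.0003  0.0105]
```

```bash
python3 -m pendant '[[0,0,0.001,0],[0,0,0.001,0],[0,0,0.001,0],[0,0,0.001,0],[0,0,0,0],[0,0,0,0]]'; python3 -c "
from h import *
go(.508,.2024,.102,4.2);print(r.read_state()['torque'])"
```

```text
time: 10.97
ee_pos: [0.5081, 0.2021, 0.1085]
eef_rot: [0.999, 0.037, -0.0, 0.0]
ft_force: [-0.1, -0.4, -3.0]
width: 0.0097
grip_force: 50.0
pos [0.5081 0.2021 0.1085] yaw 4.20 tilt -1.0000 F [-0.1 -0.4 -3. ] w 0.0097 grip 50.0 t 10.97
turn -0.0001 delta cur axes [-0.0001 -0.0003  0.0065] delta target axes [-0.0001 -0.0003  0.0065]
[0.05655316 0.01524522 0.00908033]
```

```bash
python3 -m pendant '[[0,0,0.002,0],[0,0,0.002,0],[0,0,0.001,0],[0,0,0.001,0],[0,0,0,0],[0,0,0,0]]';python3 -m pendant '[[0,0,0.001,0],[0,0,0,0],[0,0,0,0]]'; python3 -c "
from h import *
go(.508,.2024,.102,4.2);print(r.read_state()['torque'])"
```

```text
time: 11.47
ee_pos: [0.5082, 0.2021, 0.1026]
eef_rot: [0.999, 0.037, 0.0, 0.0]
ft_force: [0.2, -0.0, -2.4]
width: 0.0094
grip_force: 50.0
time: 11.72
ee_pos: [0.5084, 0.2022, 0.1019]
eef_rot: [0.999, 0.037, 0.0, -0.0]
ft_force: [-1.1, -0.3, 1.5]
width: 0.0094
grip_force: 50.0
pos [0.5084 0.2022 0.1019] yaw 4.20 tilt -1.0000 F [-1.1 -0.3  1.5] w 0.0094 grip 50.0 t 11.72
turn -0.0001 delta cur axes [-0.0003 -0.0002 -0.0001] delta target axes [-0.0003 -0.0002 -0.0001]
[-0.01914805  0.17195636 -0.03341005]
```

```bash
python3 -m pendant '[[0,0,0.001,0],[0,0,0,0],[0,0,0,0]]';python3 -m pendant '[[0,-0.002,0,0],[0,0,0,0],[0,0,0,0]]';python3 -m pendant '[[0,0.002,0,0],[0,0,0,0]]'
```

```text
time: 11.97
ee_pos: [0.5082, 0.2024, 0.1015]
eef_rot: [0.999, 0.037, 0.0, 0.0]
ft_force: [-4.9, -1.6, 9.5]
width: 0.0089
grip_force: 50.0
time: 12.22
ee_pos: [0.508, 0.2036, 0.1015]
eef_rot: [0.999, 0.036, 0.0, 0.001]
ft_force: [-6.3, -4.4, 10.7]
width: 0.0097
grip_force: 50.1
time: 12.38
ee_pos: [0.5082, 0.2024, 0.1015]
eef_rot: [0.999, 0.037, 0.0, -0.0]
ft_force: [-5.2, -0.3, 8.9]
width: 0.0097
grip_force: 50.0
```

Seated with reaction at the expected height. Release and lift off.

```bash
python3 -m pendant '[[0,0,-0.0006,0],[0,0,0,0],[0,0,0,0],[0,0,0,0],[0,0,0,0],[0,0,0,0],[0,0,0,0],[0,0,0,0]]' 0.6;python3 -m pendant '[[0,0,-0.01,0],[0,0,-0.02,0],[0,0,-0.03,0],[0,0,-0.03,0],[0,0,-0.02,0],[0,0,0,0],[0,0,0,0],[0,0,0,0]]';  python3 - <<'E'
from h import *
go(.45,.27,.2,4.2)
a=r.camera("wrist");b=r.camera("top")
i=np.hstack([a["img"][80:400,180:480],cv2.resize(b["img"][150:310,160:360],None,fx=2,fy=2)[:320]])[:,:,::-1]
cv2.imwrite("pics/rel.png",i);print(i.shape)
A=R.from_euler("z",-85.8,degrees=True);mid=np.array([.5733,.2147])-A.apply([-.0075,.066,0])[:2]
for n,q,z in [("ku_top",(-.0075,.066),.110),("tl",(-.005,.055),.128),("tr",(.005,.055),.128),("br",(.005,-.055),.128)]:
    P=np.r_[mid+A.apply([*q,0])[:2],z];print(n,proj(a,P)[0]-[180,80],(proj(b,P)[0]-[160,150])*2+[300,0])
E
```

```text
time: 13.05
ee_pos: [0.5082, 0.2021, 0.1012]
eef_rot: [0.999, 0.037, -0.0, 0.0]
ft_force: [0.3, 0.6, 0.8]
width: 0.05
grip_force: 0.0
time: 13.72
ee_pos: [0.5079, 0.2019, 0.2109]
eef_rot: [0.999, 0.037, -0.0, 0.0]
ft_force: [-0.4, -0.2, -0.2]
width: 0.0523
grip_force: 0.0
pos [0.5079 0.2019 0.2109] yaw 4.19 tilt -1.0000 F [-0.4 -0.2 -0.2] w 0.0523 grip 0.0 t 13.72
turn -0.0002 delta cur axes [-0.0528 -0.0721  0.0109] delta target axes [-0.0528 -0.0721  0.0109]
(320, 700, 3)
ku_top [128.23611614  49.20292141] [416.93399903 115.46091089]
tl [131.72546416  68.90974338] [415.37810771 123.52605104]
tr [148.16356508  68.91318141] [426.66060156 123.03613324]
br [147.17624362 233.24846807] [428.46377215 247.21424444]
```

View pics/rel.png

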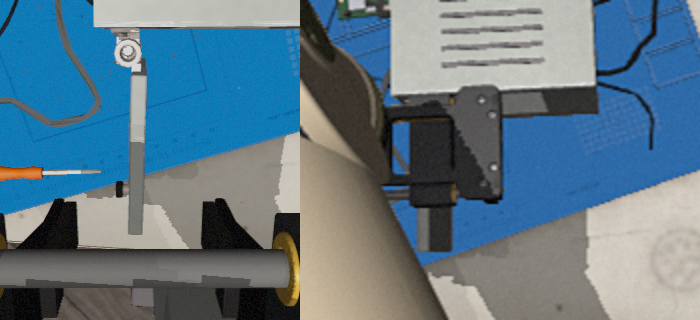

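Released: the pin sits inside the upper bore at (128,50), and the panel is where the hung pose predicts (131–147, 69–234). Next: close the fingers, go to the outer side, and descend.

```bash
python3 -m pendant '[[-0.009,-0.02,0,0],[0,-0.033,0,0],[0,0,0,0],[0,0,0,0],[0,0,0,0],[0,0,0,0],[0,0,0,0],[0,0,0,0]]' 0 10;python3 -m pendant '[[0,0,0.02,0],[0,0,0.03,0],[0,0,0.03,0],[0,0,0.026,0],[0,0,0,0],[0,0,0,0],[0,0,0,0],[0,0,0,0]]';  python3 - <<'E'
from h import *
go(.5,.2,.105,4.2)
s=r.read_state();print("rel housing",R.from_euler("z",-4.2,degrees=True).apply(np.array(s["ee_pos"])-[.5733,.2147,0]))
E
```

```text
time: 14.48
ee_pos: [0.4956, 0.2535, 0.2111]
eef_rot: [0.999, 0.036, -0.0, 0.0]
ft_force: [-0.4, 0.5, 0.0]
width: 0.0071
grip_force: 0.0
time: 15.15
ee_pos: [0.4964, 0.2549, 0.1073]
eef_rot: [0.999, 0.036, 0.001, -0.001]
ft_force: [0.1, 0.6, 0.8]
width: 0.0003
grip_force: 0.0
pos [0.4964 0.2549 0.1073] yaw 4.18 tilt -1.0000 F [0.1 0.6 0.8] w 0.0003 grip 0.0 t 15.15
turn -0.0004 delta cur axes [-0.0004  0.055   0.0023] delta target axes [-0.0005  0.055   0.0023]
rel housing [-0.07372661  0.04573497  0.10733293]
```

```bash
python3 -m pendant '[[0,0.015,0.002,0],[-0.001,0.015,0,0],[0,0.006,0,0],[-0.001,0.006,0,0],[0,0.006,0,0],[0,0.003,0,0],[0,0,0,0]]';python3 -m pendant '[[0.001,0.006,0,0],[0.001,0.006,0,0],[0.0015,0.007,0,0],[0.003,0.006,0,0],[0.003,0.006,0,0],[0.0035,0.006,0,0],[0,0,0,0]]';  python3 - <<'E'
from h import *
go(.5,.2,.105,4.2)
s=r.read_state();print("rel housing",R.from_euler("z",-4.2,degrees=True).apply(np.array(s["ee_pos"])-[.5733,.2147,0]))
E
```

```text
time: 15.73
ee_pos: [0.4973, 0.2029, 0.1035]
eef_rot: [0.999, 0.036, 0.0, 0.0]
ft_force: [0.2, 0.2, 1.5]
width: 0.0005
grip_force: 0.1
time: 16.32
ee_pos: [0.5137, 0.1654, 0.1031]
eef_rot: [0.999, 0.035, 0.0, 0.0]
ft_force: [0.2, -0.6, -0.2]
width: 0.0004
grip_force: 0.0
pos [0.5137 0.1654 0.1031] yaw 4.06 tilt -1.0000 F [ 0.2 -0.6 -0.2] w 0.0004 grip 0.0 t 16.32
turn -0.0025 delta cur axes [-0.0113 -0.0355 -0.0019] delta target axes [-0.0112 -0.0355 -0.0019]
rel housing [-0.06300162 -0.04480183  0.10308901]
```

```bash
python3 -m pendant '[[0.005,0.005,0,0],[0.005,0.005,0,0],[0.005,0.004,0,0],[0.006,0.004,0,0],[0.006,0.004,0,0],[0.006,0.003,0,0],[0,0,0,0]]';python3 -m pendant '[[0.006,0.002,0,0],[0.006,0.002,0,0],[0.004,0.001,0,0],[0.003,0,0,0],[0,0,0,0],[0,0,0,0]]';  python3 - <<'E'
from h import *
go(.5,.2,.105,4.2)
s=r.read_state();print("rel housing",R.from_euler("z",-4.2,degrees=True).apply(np.array(s["ee_pos"])-[.5733,.2147,0]))
E
```

```text
time: 16.9
ee_pos: [0.5488, 0.1438, 0.1031]
eef_rot: [0.999, 0.036, 0.0, 0.0]
ft_force: [0.3, 1.2, -0.0]
width: 0.0009
grip_force: 0.0
time: 17.4
ee_pos: [0.5667, 0.1414, 0.1032]
eef_rot: [0.999, 0.037, -0.0, -0.0]
ft_force: [-0.2, 0.4, 0.6]
width: -0.0
grip_force: 0.0
pos [0.5667 0.1414 0.1032] yaw 4.21 tilt -1.0000 F [-0.2  0.4  0.6] w -0.0000 grip 0.0 t 17.40
turn 0.0001 delta cur axes [-0.0623 -0.0633 -0.0018] delta target axes [-0.0623 -0.0633 -0.0018]
rel housing [-0.01191482 -0.07262231  0.10315186]
```

```bash
python3 -m pendant '[[0.002,0,0,0],[0.002,0,0,0],[0.001,0,0,0],[0,0,0,0],[0,0,0,0]]';python3 -m pendant '[[0.001,0,0,0],[0,0,0,0],[0,0,0,0]]';python3 -m pendant '[[0.001,0,0,0],[0,0,0,0],[0,0,0,0]]'
```

```text
time: 17.82
ee_pos: [0.5717, 0.1417, 0.1032]
eef_rot: [0.999, 0.037, -0.0, 0.0]
ft_force: [-1.1, 0.2, -0.1]
width: 0.0003
grip_force: 0.3
time: 18.07
ee_pos: [0.5719, 0.1416, 0.1031]
eef_rot: [0.999, 0.037, -0.001, 0.0]
ft_force: [-4.8, 0.4, 1.8]
width: 0.0004
grip_force: 2.6
time: 18.32
ee_pos: [0.5719, 0.1417, 0.103]
eef_rot: [0.999, 0.037, -0.002, 0.001]
ft_force: [-8.8, -1.6, 6.3]
width: 0.0006
grip_force: 4.9
```

```bash
python3 -m pendant '[[0.0015,0,0,0],[0,0,0,0],[0,0,0,0]]';python3 -m pendant '[[-0.005,0,0,0],[-0.01,0,0,0],[-0.03,0,0,0],[-0.035,0,0,0],[-0.02,0,-0.02,0],[0,0,-0.03,0],[0,0,0,0],[0,0,0,0]]';python3 - <<'E'
from h import *
a=r.camera("wrist");b=r.camera("top")
u=cv2.resize(b["img"][130:240,190:320],None,fx=3,fy=3);i=np.zeros((480,790,3),np.uint8);i[:330,:390]=u;i[:300,390:]=a["img"][0:300,120:520];
cv2.imwrite("pics/shut.png",i[:,:,::-1])
A=R.from_euler("z",4.2,degrees=True);mid=np.array([.5733,.2147])-A.apply([-.0075,.066,0])[:2]
for n,q in [("outer hinge",(-.005,.055)),("outer free",(-.005,-.055)),("inner free",(.005,-.055))]:
    P=np.r_[mid+A.apply([*q,0])[:2],.128];print(n,proj(a,P)[0]-[120,0]+[390,0],(proj(b,P)[0]-[190,130])*3)
E
```

```text
time: 18.57
ee_pos: [0.5721, 0.1417, 0.1028]
eef_rot: [0.999, 0.037, -0.003, 0.001]
ft_force: [-16.0, -3.2, 9.7]
width: 0.0003
grip_force: 8.4
time: 19.23
ee_pos: [0.4768, 0.1346, 0.155]
eef_rot: [0.999, 0.036, 0.002, 0.0]
ft_force: [0.1, -0.1, -0.2]
width: 0.0006
grip_force: 0.0
outer hinge [453.66613814  47.3333692 ] [ 97.13398217 222.3029175 ]
outer free [698.51942148  47.300649  ] [282.56522235 214.28335136]
inner free [700.12493313  22.80872422] [282.00363252 197.82596066]
```

View pics/shut.png

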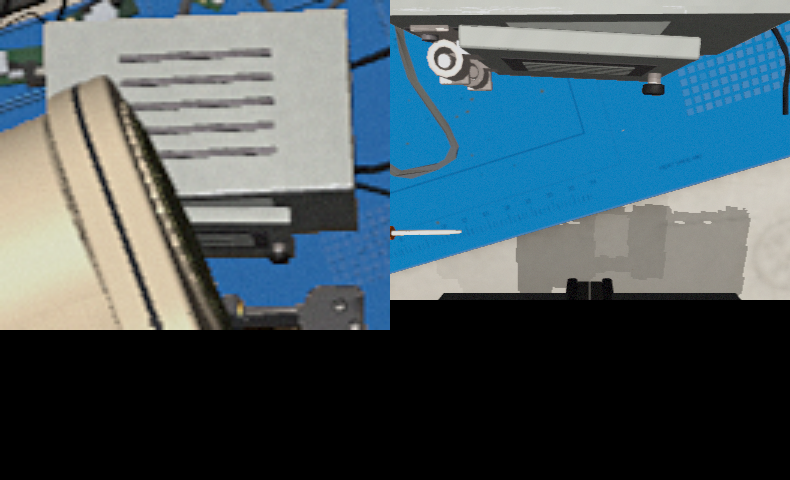

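The door hangs on its pins, but its top edge runs from (459,47) to (700,58) while the housing edge is level at row 13. So it is still about 2.5° open. I'll push again nearer the free edge and check the slope numerically from the mask.

```bash
cat >> h.py <<'E'
def slope():
    "angle of the bright top strip's lower (outer) edge of the door in the wrist picture, deg"
    a=r.camera("wrist");g=cv2.cvtColor(a["img"],cv2.COLOR_RGB2GRAY).astype(float)
    A=R.from_euler("z",4.2,degrees=True);mid=np.array([.5733,.2147])-A.apply([-.0075,.066,0])[:2]
    E=[proj(a,np.r_[mid+A.apply([-.005,q,0])[:2],.128])[0] for q in (.035,-.035)]
    xs=np.arange(int(E[0][0]),int(E[1][0]));ys=[]
    for x in xs:
        y0=int(np.interp(x,[E[0][0],E[1][0]],[E[0][1],E[1][1]]));lo=max(y0-8,0)
        ys.append(lo+np.argmin(np.diff(g[lo:y0+30,x])))
    ys=np.array(ys);m=np.polyfit(xs,ys,1);k=np.abs(ys-np.polyval(m,xs))<3;m=np.polyfit(xs[k],ys[k],1)
    print("door slope %.2f deg"%np.degrees(np.arctan(m[0])),"predicted shut %.2f"%yaw(E[1]-E[0]),"row off",np.polyval(m,E[0][0])-E[0][1],np.polyval(m,E[1][0])-E[1][1],k.mean())
E
python3 - <<'E'
from h import *
slope()
go(.5,.2,.105,4.2)
s=r.read_state();print("rel housing",R.from_euler("z",-4.2,degrees=True).apply(np.array(s["ee_pos"])-[.5733,.2147,0]))
E
```

```text
door slope 2.91 deg predicted shut -0.01 row off 1.4265683237423445 9.481942384738346 0.9936708860759493
pos [0.4754 0.1343 0.1525] yaw 4.18 tilt -1.0000 F [-0.   0.4 -0.5] w 0.0005 grip 0.0 t 19.38
turn -0.0003 delta cur axes [ 0.0293 -0.0637  0.0475] delta target axes [ 0.0293 -0.0637  0.0475]
rel housing [-0.10349891 -0.07297662  0.15252192]
```

```bash
python3 -m pendant '[[0.02,0.021,0.02,0],[0.02,0,0.02,0],[0.015,0,0,0],[0.01,0,0,0],[0.008,0,0,0],[0.005,0,0,0],[0.005,0,0,0],[0.004,0,0,0]]';python3 -m pendant '[[0.002,0,0,0],[0.002,0,0,0],[0.002,0,0,0],[0,0,0,0],[0,0,0,0]]'
python3 - <<'E'
from h import *
s=r.read_state();print("rel housing",R.from_euler("z",-4.2,degrees=True).apply(np.array(s["ee_pos"])-[.5733,.2147,0]))
slope()
E
```

```text
time: 20.05
ee_pos: [0.564, 0.1201, 0.1131]
eef_rot: [0.999, 0.037, -0.0, 0.0]
ft_force: [-0.1, -0.3, -1.4]
width: 0.0004
grip_force: 0.0
time: 20.47
ee_pos: [0.5697, 0.1204, 0.1133]
eef_rot: [0.999, 0.037, 0.0, 0.0]
ft_force: [0.6, 0.3, -0.3]
width: 0.0004
grip_force: 0.0
rel housing [-0.01044779 -0.09377483  0.11332223]
door slope -4.90 deg predicted shut 0.02 row off 23.27682331311263 8.689632042756898 0.5680473372781065
```

```bash
for i in 1 2; do :; done; python3 -m pendant '[[0.001,0,0,0],[0.001,0,0,0],[0.001,0,0,0],[0,0,0,0],[0,0,0,0]]';python3 -m pendant '[[0.001,0,0,0],[0.001,0,0,0],[0,0,0,0],[0,0,0,0]]';python3 -m pendant '[[0.001,0,0,0],[0.001,0,0,0],[0,0,0,0],[0,0,0,0]]'
```

```text
time: 20.93
ee_pos: [0.5728, 0.1206, 0.1132]
eef_rot: [0.999, 0.037, 0.0, 0.0]
ft_force: [-0.1, -0.2, -0.2]
width: 0.0003
grip_force: 0.0
time: 21.27
ee_pos: [0.5748, 0.1208, 0.1132]
eef_rot: [0.999, 0.037, -0.0, 0.0]
ft_force: [0.2, -0.1, 0.3]
width: 0.0002
grip_force: 0.0
time: 21.6
ee_pos: [0.5768, 0.1209, 0.1132]
eef_rot: [0.999, 0.037, -0.0, 0.0]
ft_force: [0.1, 0.1, -0.1]
width: 0.0004
grip_force: 0.0
```

```bash
python3 -m pendant '[[0.001,0,0,0],[0.001,0,0,0],[0,0,0,0],[0,0,0,0]]';python3 -m pendant '[[0.001,0,0,0],[0.001,0,0,0],[0,0,0,0],[0,0,0,0]]'
```

```text
time: 21.93
ee_pos: [0.5788, 0.121, 0.1132]
eef_rot: [0.999, 0.037, -0.0, 0.0]
ft_force: [-0.4, 0.6, 0.2]
width: 0.0006
grip_force: 0.0
time: 22.27
ee_pos: [0.5808, 0.1212, 0.1132]
eef_rot: [0.999, 0.037, 0.0, 0.0]
ft_force: [-0.1, -0.2, -0.6]
width: 0.0006
grip_force: 0.0
```

Run:
```python
from h import *
a=r.camera("wrist");cv2.imwrite("pics/now.png",a["img"][:,:,::-1])
A=R.from_euler("z",4.2,degrees=True);mid=np.array([.5733,.2147])-A.apply([-.0075,.066,0])[:2]
for n,q in [("outer hinge",(-.005,.055)),("outer free",(-.005,-.055)),("inner hinge",(.005,.055)),("inner free",(.005,-.055))]:
    print(n,proj(a,np.r_[mid+A.apply([*q,0])[:2],.128])[0].round(1))
H=lambda x,y:A.apply([x,y,0])[:2]+[.6477,.1466]
print("housing front top",proj(a,np.r_[H(-.055,.09),.138])[0],proj(a,np.r_[H(-.055,-.09),.138])[0])
s=r.read_state();print("tip centre",proj(a,np.array(s["ee_pos"])-[0,0,.011])[0])
for d in r.outline_of("door_mid","wrist")[:2]:
    m=d["mask"];print(d["score"],d["bbox"],[(x,np.flatnonzero(m[:,x])[[0,-1]].tolist()) for x in range(0,640,20) if m[:,x].any()])
for x in range(160,480,40): print(x,cv2.cvtColor(a["img"],cv2.COLOR_RGB2GRAY)[200:330:5,x].tolist())
```

```text
outer hinge [124.4 296.7]
outer free [386.  296.8]
inner hinge [121.3 274.5]
inner free [387.  274.6]
housing front top [ 38.30113103 279.75271978] [499.88239166 279.93232657]
tip centre [321.02694132 277.98627187]
0.77 [245.1, 291.0, 289.1, 22.2] [(120, [291, 303]), (140, [283, 297]), (160, [283, 297]), (180, [283, 292]), (200, [283, 292]), (220, [283, 292]), (240, [283, 292]), (260, [283, 292]), (280, [283, 292]), (320, [285, 298]), (360, [282, 292]), (380, [282, 292])]
160 [168, 167, 166, 90, 101, 94, 167, 166, 167, 166, 157, 100, 103, 101, 105, 100, 100, 99, 96, 99, 89, 87, 16, 17, 20, 18]
200 [169, 169, 169, 112, 105, 95, 169, 169, 167, 167, 155, 156, 98, 98, 97, 101, 153, 99, 102, 19, 19, 16, 21, 20, 19, 21]
240 [170, 169, 168, 96, 108, 94, 159, 158, 156, 158, 155, 154, 97, 102, 100, 105, 154, 99, 102, 19, 23, 19, 22, 19, 25, 10]
280 [171, 171, 170, 82, 98, 103, 161, 161, 162, 125, 102, 103, 103, 105, 102, 101, 99, 101, 100, 21, 20, 26, 19, 14, 24, 23]
320 [172, 175, 173, 75, 109, 120, 170, 160, 160, 100, 102, 104, 103, 102, 105, 102, 104, 51, 54, 51, 69, 78, 79, 73, 78, 78]
360 [172, 172, 170, 76, 108, 151, 170, 160, 161, 106, 101, 102, 102, 102, 102, 99, 103, 104, 104, 19, 23, 18, 22, 15, 13, 17]
400 [170, 169, 169, 167, 168, 168, 166, 165, 165, 164, 104, 103, 104, 103, 112, 104, 104, 83, 84, 17, 26, 25, 21, 17, 23, 17]
440 [168, 168, 166, 166, 166, 169, 168, 166, 167, 166, 157, 156, 99, 103, 99, 99, 155, 90, 88, 24, 19, 14, 21, 21, 15, 20]
```

```bash
python3 -m pendant '[[0.001,0,0,0],[0.0005,0,0,0],[0,0,0,0],[0,0,0,0]]';python3 -m pendant '[[-0.02,0,0,0],[-0.04,0,0,0],[-0.04,0,-0.02,0],[-0.005,0,-0.02,0],[0,0,0,0],[0,0,0,0],[0,0,0,0],[0,0,0,0]]'
python3 - <<'E'
from h import *
slope()
a=r.camera("wrist");A=R.from_euler("z",4.2,degrees=True);mid=np.array([.5733,.2147])-A.apply([-.0075,.066,0])[:2]
for n,q in [("outer hinge",(-.005,.055)),("outer free",(-.005,-.055)),("inner free",(.005,-.055))]:
    print(n,proj(a,np.r_[mid+A.apply([*q,0])[:2],.128])[0].round(1))
for d in r.outline_of("door_mid","wrist")[:2]:
    m=d["mask"];print(d["score"],d["bbox"],[(x,np.flatnonzero(m[:,x])[[0,-1]].tolist()) for x in range(0,640,20) if m[:,x].any()])
E
```

```text
time: 22.7
ee_pos: [0.5823, 0.1213, 0.1132]
eef_rot: [0.999, 0.037, 0.0, 0.0]
ft_force: [-0.6, -0.0, 0.3]
width: 0.0003
grip_force: 0.0
time: 23.37
ee_pos: [0.4803, 0.1137, 0.1512]
eef_rot: [0.999, 0.037, -0.0, -0.0]
ft_force: [-0.1, -0.0, 0.1]
width: 0.0004
grip_force: 0.0
door slope 2.81 deg predicted shut -0.01 row off 1.3890414988959137 9.218607166649107 0.9685534591194969
outer hinge [133.1  49.9]
outer free [383.1  49.9]
inner free [384.1  24.9]
0.76 [249.4, 61.8, 277.2, 67.9] [(120, [43, 76]), (140, [27, 83]), (160, [27, 87]), (180, [28, 87]), (200, [29, 75]), (220, [31, 76]), (240, [32, 77]), (260, [32, 78]), (280, [34, 80]), (300, [35, 80]), (320, [36, 81]), (340, [37, 96]), (360, [38, 94]), (380, [39, 65])]
0.56 [266.2, 46.1, 440.8, 87.0] [(60, [0, 22]), (80, [0, 28]), (100, [0, 36]), (120, [0, 42]), (140, [0, 86]), (160, [0, 26]), (180, [0, 91]), (200, [0, 28]), (220, [0, 29]), (240, [0, 30]), (260, [0, 32]), (280, [0, 34]), (300, [0, 34]), (320, [0, 35]), (340, [0, 36]), (360, [0, 37]), (380, [0, 38]), (400, [0, 55]), (420, [0, 53]), (440, [0, 42]), (460, [0, 30]), (480, [0, 18])]
```

Run:
```python
from h import *
a=r.camera("wrist");s=r.read_state();p=np.array(s["ee_pos"]);M=R.from_quat(s["eef_rot"]).as_matrix()
print("cam rel",M.T@(a["xyz"]-p),"fwd in tool",M.T@R.from_quat(a["attitude"]).apply([0,0,1]))
for dz in (.011,0,-.02,-.04):
  print(dz,[proj(a,p+M@np.array([dx,0,dz]))[0].round(0).tolist() for dx in (-.0095,0,.0095)],proj(a,p+M@np.array([0,.015,dz]))[0].round(0))
g=a["img"]
for y in range(262,330,4): print(y,[int(v) for v in g[y,285:360:5].mean(1)])
```

```text
cam rel [ 0.07585766 -0.00073291 -0.17735876] fwd in tool [-2.78512881e-01 -5.31080018e-04  9.60432347e-01]
0.011 [[321.0, 296.0], [321.0, 278.0], [321.0, 259.0]] [352. 278.]
0 [[321.0, 306.0], [321.0, 287.0], [321.0, 267.0]] [354. 287.]
-0.02 [[321.0, 327.0], [321.0, 306.0], [321.0, 285.0]] [358. 306.]
-0.04 [[321.0, 354.0], [321.0, 331.0], [321.0, 307.0]] [363. 331.]
262 [128, 130, 130, 128, 127, 132, 129, 131, 131, 132, 134, 131, 130, 131, 130]
266 [133, 128, 132, 131, 129, 133, 133, 129, 128, 132, 134, 132, 130, 132, 130]
270 [131, 128, 130, 129, 129, 130, 131, 131, 131, 130, 131, 131, 132, 133, 130]
274 [128, 130, 130, 127, 129, 127, 129, 129, 144, 144, 144, 145, 146, 145, 144]
278 [129, 130, 129, 65, 64, 131, 131, 127, 141, 143, 48, 119, 146, 143, 144]
282 [128, 128, 125, 12, 3, 22, 14, 69, 21, 9, 11, 15, 143, 142, 144]
286 [129, 126, 125, 9, 19, 24, 22, 68, 23, 19, 10, 7, 144, 142, 144]
290 [187, 186, 168, 4, 11, 23, 16, 68, 16, 16, 13, 1, 143, 143, 145]
294 [22, 17, 18, 10, 16, 16, 13, 65, 15, 21, 11, 4, 27, 24, 21]
298 [24, 26, 27, 15, 13, 21, 20, 66, 17, 29, 14, 0, 27, 18, 22]
302 [29, 27, 12, 10, 12, 13, 20, 61, 28, 18, 14, 12, 26, 26, 22]
306 [25, 24, 21, 4, 18, 13, 24, 97, 2, 12, 20, 14, 27, 30, 22]
310 [21, 21, 26, 19, 19, 15, 19, 94, 16, 21, 21, 3, 26, 22, 20]
314 [29, 25, 32, 46, 25, 10, 16, 97, 25, 24, 18, 56, 26, 25, 26]
318 [25, 18, 55, 45, 19, 24, 21, 96, 17, 17, 3, 76, 24, 25, 30]
322 [22, 25, 74, 50, 22, 23, 14, 97, 22, 17, 13, 85, 22, 19, 25]
326 [23, 29, 83, 52, 25, 19, 20, 93, 5, 20, 9, 88, 44, 25, 20]
```

The second push evidently slid over the top edge, because the finger reach is shorter than assumed. The first push did reach shut (contact face at +2.8 mm), then the door rebounded when the 16 N preload was released. I'll repeat lower, gently, with a slow retreat.

```bash
python3 -m pendant '[[0.02,-0.012,0.02,0],[0.02,0,0.02,0],[0.02,0,0.019,0],[0.015,0,0,0],[0,0,0,0],[0,0,0,0],[0,0,0,0]]';python3 -m pendant '[[0.004,0,0,0],[0.004,0,0,0],[0.003,0,0,0],[0.003,0,0,0],[0.002,0,0,0],[0,0,0,0],[0,0,0,0]]'
python3 - <<'E'
from h import *
s=r.read_state();print("rel housing",R.from_euler("z",-4.2,degrees=True).apply(np.array(s["ee_pos"])-[.5733,.2147,0]))
E
```

```text
time: 24.15
ee_pos: [0.5537, 0.1316, 0.093]
eef_rot: [0.999, 0.037, -0.0, -0.0]
ft_force: [0.5, -0.0, -0.4]
width: 0.0006
grip_force: 0.0
time: 24.73
ee_pos: [0.5702, 0.1325, 0.0928]
eef_rot: [0.999, 0.037, -0.0, -0.0]
ft_force: [-0.2, 0.1, -0.7]
width: 0.0004
grip_force: 0.0
rel housing [-0.0091405  -0.08172862  0.09283706]
```

```bash
python3 -m pendant '[[0.001,0,0,0],[0,0,0,0],[0.001,0,0,0],[0,0,0,0],[0,0,0,0]]';python3 -m pendant '[[0.0005,0,0,0],[0,0,0,0],[0,0,0,0],[0,0,0,0]]';python3 -m pendant '[[0.0005,0,0,0],[0,0,0,0],[0,0,0,0],[0,0,0,0]]'
```

```text
time: 25.15
ee_pos: [0.5721, 0.1327, 0.0929]
eef_rot: [0.999, 0.037, 0.0, 0.0]
ft_force: [0.2, -0.1, -1.0]
width: 0.0006
grip_force: 0.1
time: 25.48
ee_pos: [0.5723, 0.1326, 0.0928]
eef_rot: [0.999, 0.037, -0.0, 0.0]
ft_force: [-2.6, -0.1, 1.6]
width: 0.0004
grip_force: 1.7
time: 25.82
ee_pos: [0.5724, 0.1326, 0.0927]
eef_rot: [0.999, 0.037, -0.001, 0.0]
ft_force: [-5.4, -0.9, 2.7]
width: 0.0005
grip_force: 3.1
```

```bash
python3 -m pendant '[[-0.0005,0,0,0],[0,0,0,0],[-0.0003,0,0,0],[0,0,0,0],[-0.0003,0,0,0],[0,0,0,0],[-0.0003,0,0,0],[0,0,0,0]]';python3 -m pendant '[[-0.0005,0,0,0],[-0.0005,0,0,0],[-0.001,0,0,0],[-0.001,0,0,0],[-0.002,0,0,0],[-0.003,0,0,0],[-0.005,0,0,0],[-0.01,0,0,0]]';python3 -m pendant '[[-0.03,0,0,0],[-0.035,0,0,0],[-0.01,0,-0.03,0],[0,0,-0.03,0],[0,0,0,0],[0,0,0,0],[0,0,0,0]]'; python3 -c "
from h import *
slope()"
```

```text
time: 26.48
ee_pos: [0.5722, 0.1325, 0.093]
eef_rot: [0.999, 0.036, 0.0, -0.0]
ft_force: [0.1, 0.9, -0.2]
width: 0.0005
grip_force: 0.2
time: 27.15
ee_pos: [0.5488, 0.1308, 0.0928]
eef_rot: [0.999, 0.036, 0.0, -0.0]
ft_force: [-0.8, -0.7, 1.1]
width: 0.0002
grip_force: 0.0
time: 27.73
ee_pos: [0.4738, 0.1252, 0.1526]
eef_rot: [0.999, 0.036, 0.0, 0.0]
ft_force: [0.5, -0.4, -0.5]
width: 0.0003
grip_force: 0.0
door slope 1.41 deg predicted shut -0.00 row off -0.4688858425627629 3.445060430403437 0.9622641509433962
```

```bash
python3 -m pendant '[[0.02,0.0145,0.02,0],[0.02,0,0.02,0],[0.02,0,0.0175,0],[0.015,0,0,0],[0.006,0,0,0],[0,0,0,0],[0,0,0,0]]';python3 -m pendant '[[0.004,0,0,0],[0.004,0,0,0],[0.003,0,0,0],[0.002,0,0,0],[0.002,0,0,0],[0.001,0,0,0],[0,0,0,0],[0,0,0,0]]'
python3 - <<'E'
from h import *
s=r.read_state();print("rel housing",R.from_euler("z",-4.2,degrees=True).apply(np.array(s["ee_pos"])-[.5733,.2147,0]))
E
```

```text
time: 28.37
ee_pos: [0.5553, 0.1173, 0.0951]
eef_rot: [0.999, 0.037, -0.0, -0.0]
ft_force: [-0.8, -0.3, 0.6]
width: 0.0004
grip_force: 0.0
time: 29.03
ee_pos: [0.5717, 0.1181, 0.0953]
eef_rot: [0.999, 0.037, -0.0, 0.0]
ft_force: [-0.0, -0.5, -0.5]
width: 0.0005
grip_force: 0.0
rel housing [-0.00864861 -0.0962716   0.09532159]
```

```bash
python3 -m pendant '[[0.0005,0,0,0],[0,0,0,0],[0.0005,0,0,0],[0,0,0,0],[0.0005,0,0,0],[0,0,0,0],[0,0,0,0]]';python3 -m pendant '[[0.0005,0,0,0],[0,0,0,0],[0,0,0,0]]';python3 -m pendant '[[0.0005,0,0,0],[0,0,0,0],[0,0,0,0]]';python3 -m pendant '[[0.0005,0,0,0],[0,0,0,0],[0,0,0,0]]'
```

```text
time: 29.62
ee_pos: [0.5733, 0.1182, 0.0954]
eef_rot: [0.999, 0.037, 0.0, 0.0]
ft_force: [-0.1, -0.0, -0.5]
width: 0.0008
grip_force: 0.1
time: 29.87
ee_pos: [0.5735, 0.1182, 0.0953]
eef_rot: [0.999, 0.037, -0.0, 0.0]
ft_force: [-2.7, -1.2, 2.0]
width: 0.0006
grip_force: 1.2
time: 30.12
ee_pos: [0.5736, 0.1182, 0.0952]
eef_rot: [0.999, 0.037, -0.001, 0.0]
ft_force: [-4.8, -1.0, 2.9]
width: 0.0003
grip_force: 2.7
time: 30.37
ee_pos: [0.5736, 0.1182, 0.0952]
eef_rot: [0.999, 0.037, -0.001, 0.0]
ft_force: [-7.9, -1.2, 3.8]
width: 0.0002
grip_force: 3.8
```

```bash
python3 -m pendant '[[-0.0003,0,0,0],[0,0,0,0],[-0.0003,0,0,0],[0,0,0,0],[-0.0003,0,0,0],[0,0,0,0],[-0.0003,0,0,0],[0,0,0,0]]';python3 -m pendant '[[-0.0001,0,0,0],[-0.0001,0,0,0],[-0.0001,0,0,0],[-0.0001,0,0,0],[-0.0001,0,0,0],[-0.0001,0,0,0],[-0.0001,0,0,0],[-0.0001,0,0,0]]';python3 -m pendant '[[0,0,0,0],[0,0,0,0],[0,0,0,0],[0,0,0,0],[0,0,0,0],[0,0,0,0]]';python3 -m pendant '[[-0.0002,0,0,0],[-0.0003,0,0,0],[-0.0005,0,0,0],[-0.001,0,0,0],[-0.002,0,0,0],[-0.005,0,0,0],[-0.01,0,0,0],[-0.015,0,0,0]]' | tail -3;python3 -m pendant '[[-0.03,0,0,0],[-0.03,0,0,0],[-0.01,0,-0.03,0],[0,0,-0.03,0],[0,0,0,0],[0,0,0,0],[0,0,0,0]]' | head -2; python3 -c "
from h import *
slope()"
```

```text
time: 31.03
ee_pos: [0.5736, 0.1182, 0.0953]
eef_rot: [0.999, 0.037, 0.0, 0.0]
ft_force: [-2.5, -0.3, 0.3]
width: 0.0006
grip_force: 1.7
time: 31.7
ee_pos: [0.5731, 0.1181, 0.0956]
eef_rot: [0.999, 0.037, 0.0, -0.0]
ft_force: [-0.0, -0.2, 0.5]
width: 0.0005
grip_force: 0.0
time: 32.2
ee_pos: [0.5728, 0.1181, 0.0954]
eef_rot: [0.999, 0.037, 0.0, 0.0]
ft_force: [-1.0, 0.2, 0.1]
width: 0.0005
grip_force: 0.0
ft_force: [0.1, 0.2, 0.0]
width: 0.0003
grip_force: 0.0
time: 33.45
ee_pos: [0.4689, 0.1103, 0.1551]
door slope 0.88 deg predicted shut -0.00 row off -1.5906139030004738 0.8600589769480358 0.7987421383647799
```

Run:
```python
from h import *
a=r.camera("wrist");g=cv2.GaussianBlur(cv2.cvtColor(a["img"],cv2.COLOR_RGB2GRAY),(3,1),0).astype(float)
A=R.from_euler("z",4.2,degrees=True);mid=np.array([.5733,.2147])-A.apply([-.0075,.066,0])[:2]
H=lambda x,y:np.r_[A.apply([x,y,0])[:2]+[.6477,.1466],.138]
print("house edge pred",proj(a,H(-.055,.07)),proj(a,H(-.055,-.07)))
for q in np.arange(.045,-.051,-.01):
    o=proj(a,np.r_[mid+A.apply([-.005,q,0])[:2],.128])[0];i=proj(a,np.r_[mid+A.apply([.005,q,0])[:2],.128])[0]
    print(round(q,3),o.round(1),i.round(1),g[0:72:2,int(o[0])].astype(int).tolist())
```

```text
house edge pred [[ 94.00769817 -14.77585206]] [[435.93276763 -14.77181382]]
0.045 [149.7  21.8] [147.1  -3.6] [139, 190, 190, 190, 191, 190, 190, 190, 189, 168, 123, 58, 55, 56, 56, 65, 71, 69, 68, 68, 66, 68, 67, 67, 64, 63, 69, 123, 167, 156, 160, 150, 105, 98, 100, 97]
0.035 [172.5  21.8] [170.2  -3.6] [191, 190, 191, 191, 192, 191, 193, 192, 193, 176, 138, 55, 58, 55, 58, 56, 59, 54, 58, 55, 56, 56, 84, 148, 114, 102, 130, 138, 129, 113, 93, 68, 63, 66, 66, 83]
0.025 [195.2  21.8] [193.3  -3.6] [139, 188, 187, 189, 190, 190, 190, 190, 192, 181, 137, 55, 59, 54, 56, 57, 64, 31, 34, 30, 34, 33, 40, 55, 53, 59, 55, 54, 59, 95, 96, 100, 97, 97, 97, 97]
0.015 [217.9  21.8] [216.4  -3.6] [191, 191, 191, 192, 191, 192, 192, 192, 193, 187, 153, 63, 57, 56, 56, 57, 68, 34, 36, 95, 97, 98, 99, 94, 82, 52, 56, 54, 53, 97, 97, 98, 98, 98, 100, 102]
0.005 [240.6  21.8] [239.4  -3.6] [130, 188, 188, 190, 189, 189, 190, 190, 190, 190, 159, 86, 57, 57, 55, 56, 60, 31, 36, 95, 89, 80, 82, 85, 96, 46, 55, 54, 53, 96, 96, 99, 98, 102, 97, 97]
-0.005 [263.4  21.8] [262.5  -3.6] [181, 189, 190, 190, 
[... 218 characters left out ...]
, 193, 172, 127, 56, 57, 57, 55, 59, 45, 34, 88, 71, 57, 54, 66, 79, 37, 57, 56, 54, 74, 97, 101, 100, 99, 100, 102]
-0.025 [308.8  21.8] [308.6  -3.6] [165, 191, 189, 191, 191, 192, 192, 192, 193, 194, 178, 143, 57, 56, 58, 57, 56, 61, 31, 74, 60, 57, 60, 57, 67, 44, 58, 57, 54, 59, 99, 102, 101, 99, 98, 97]
-0.035 [331.5  21.8] [331.7  -3.6] [119, 191, 192, 192, 192, 193, 193, 192, 193, 193, 182, 152, 57, 60, 57, 58, 57, 66, 31, 34, 31, 31, 33, 32, 32, 32, 57, 56, 60, 61, 100, 100, 98, 102, 100, 101]
-0.045 [354.3  21.8] [354.8  -3.6] [172, 185, 188, 188, 188, 189, 188, 190, 191, 191, 188, 156, 63, 56, 60, 57, 58, 57, 57, 58, 60, 58, 57, 58, 57, 57, 68, 92, 100, 36, 29, 32, 31, 26, 38, 97]
```

```bash
python3 -m pendant '[[-0.02,0,-0.01,0],[0,0,0,0],[0,0,0,0],[0,0,0,0],[0,0,0,0]]' | head -2
python3 - <<'E'
from h import *
a=r.camera("wrist");g=cv2.cvtColor(a["img"],cv2.COLOR_RGB2GRAY).astype(float)
A=R.from_euler("z",4.2,degrees=True);mid=np.array([.5733,.2147])-A.apply([-.0075,.066,0])[:2]
H=lambda x,y:np.r_[A.apply([x,y,0])[:2]+[.6477,.1466],.138]
D=lambda x,y:np.r_[mid+A.apply([x,y,0])[:2],.128]
def edge(P,Q,w):
    p,q=proj(a,P)[0],proj(a,Q)[0];xs=np.arange(int(p[0]),int(q[0]));ys=[]
    for x in xs:
        y0=np.interp(x,[p[0],q[0]],[p[1],q[1]]);lo=max(int(y0)-w,0);d=-np.diff(g[lo:int(y0)+w,x]);k=d.argmax();s=d[max(k-1,0):k+2]
        ys.append(lo+max(k-1,0)+.5+np.average(np.arange(len(s)),weights=np.clip(s,1e-3,None)))
    ys=np.array(ys)
    m=np.polyfit(xs,ys,1)
    for _ in range(5): k=abs(ys-np.polyval(m,xs))<2.;m=np.polyfit(xs[k],ys[k],1)
    print("slope %.2f"%np.degrees(np.arctan(m[0])),"inl %.2f"%k.mean(),"pred",p.round(1),q.round(1),"rows",np.polyval(m,[p[0],q[0]]).round(2))
edge(D(-.005,.045),D(-.005,-.045),10)
edge(H(-.055,.03),H(-.055,-.08),10)
E
```

```text
time: 33.97
ee_pos: [0.4493, 0.109, 0.1648]Traceback (most recent call last):
  File "<stdin>", line 15, in <module>
  File "<stdin>", line 13, in edge
    raise TypeError("expected non-empty vector for x")
TypeError: expected non-empty vector for x
```

```bash
python3 -m pendant '[[0.02,0,0,0],[0.025,0,0,0],[0,0,0,0],[0,0,0,0],[0,0,0,0],[0,0,0,0]]' | head -2
cat > e.py <<'E'
from h import *
a=r.camera("wrist");g=cv2.cvtColor(a["img"],cv2.COLOR_RGB2GRAY).astype(float)
A=R.from_euler("z",4.2,degrees=True);mid=np.array([.5733,.2147])-A.apply([-.0075,.066,0])[:2]
H=lambda x,y:np.r_[A.apply([x,y,0])[:2]+[.6477,.1466],.138]
D=lambda x,y:np.r_[mid+A.apply([x,y,0])[:2],.128]
def edge(P,Q,w):
    p,q=proj(a,P)[0],proj(a,Q)[0];xs=np.arange(int(p[0]),int(q[0]));ys=[]
    for x in xs:
        y0=np.interp(x,[p[0],q[0]],[p[1],q[1]]);lo=max(int(y0)-w,0);d=-np.diff(g[lo:int(y0)+w,x]);k=d.argmax();s=d[max(k-1,0):k+2]
        ys.append(lo+max(k-1,0)+.5+np.average(np.arange(len(s)),weights=np.clip(s,1e-3,None)))
    ys=np.array(ys);m=[0,np.median(ys)]
    for t in (6,4,3,2,2): k=abs(ys-np.polyval(m,xs))<t;m=np.polyfit(xs[k],ys[k],1)
    print("slope %.2f"%np.degrees(np.arctan(m[0])),"inl %.2f"%k.mean(),"pred",p.round(1),q.round(1),"rows",np.polyval(m,[p[0],q[0]]).round(2))
edge(D(-.005,.045),D(-.005,-.045),10)
edge(H(-.055,.03),H(-.055,-.08),10)
E
python3 e.py
```

```text
time: 34.52
ee_pos: [0.4934, 0.1124, 0.1652]
slope 0.45 inl 0.99 pred [164.9  83.6] [352.1  83.7] rows [82.07 83.54]
slope -0.27 inl 1.00 pred [204.1  54.5] [448.4  54.6] rows [55.64 54.47]
```

```bash
python3 -m pendant '[[0.02,0,0.02,0],[0.02,0,0.025,0],[0.015,0,0.025,0],[0.008,0,0,0],[0.004,0,0,0],[0,0,0,0],[0,0,0,0],[0,0,0,0]]'|head -2;python3 -m pendant '[[0.003,0,0,0],[0.002,0,0,0],[0.002,0,0,0],[0.001,0,0,0],[0.001,0,0,0],[0.001,0,0,0],[0,0,0,0],[0,0,0,0]]';python3 -m pendant '[[0.0005,0,0,0],[0.0005,0,0,0],[0.0005,0,0,0],[0,0,0,0],[0,0,0,0],[0,0,0,0]]'
```

```text
time: 35.23
ee_pos: [0.561, 0.1175, 0.097]
time: 35.9
ee_pos: [0.5708, 0.118, 0.0953]
eef_rot: [0.999, 0.037, -0.0, 0.0]
ft_force: [0.1, 0.6, -0.8]
width: 0.0007
grip_force: 0.0
time: 36.4
ee_pos: [0.5723, 0.1181, 0.0954]
eef_rot: [0.999, 0.037, -0.0, 0.0]
ft_force: [0.1, 0.1, 0.9]
width: 0.0006
grip_force: 0.0
```

```bash
python3 -m pendant '[[0.0003,0,0,0],[0.0003,0,0,0],[0.0003,0,0,0],[0.0002,0,0,0],[0,0,0,0],[0,0,0,0]]';python3 -m pendant '[[0.0002,0,0,0],[0.0002,0,0,0],[0,0,0,0],[0,0,0,0],[0,0,0,0]]'
```

```text
time: 36.9
ee_pos: [0.5734, 0.1182, 0.0953]
eef_rot: [0.999, 0.037, -0.0, 0.0]
ft_force: [0.2, -0.4, 0.8]
width: 0.0006
grip_force: 0.2
time: 37.32
ee_pos: [0.5735, 0.1182, 0.0953]
eef_rot: [0.999, 0.037, -0.0, 0.0]
ft_force: [-3.4, 0.0, 2.1]
width: 0.0004
grip_force: 1.5
```

Contact at about 3 N. Release in tiny steps.

```bash
python3 -m pendant '[[-0.0001,0,0,0],[0,0,0,0],[-0.0001,0,0,0],[0,0,0,0],[-0.0001,0,0,0],[0,0,0,0],[-0.0001,0,0,0],[0,0,0,0]]';python3 -m pendant '[[-0.0001,0,0,0],[0,0,0,0],[-0.0001,0,0,0],[0,0,0,0],[-0.0001,0,0,0],[0,0,0,0],[-0.0001,0,0,0],[0,0,0,0]]'|tail -3;python3 -m pendant '[[-0.0001,0,0,0],[-0.0002,0,0,0],[-0.0003,0,0,0],[-0.0005,0,0,0],[-0.001,0,0,0],[-0.002,0,0,0],[-0.004,0,0,0],[-0.008,0,0,0]]' | tail -3;python3 -m pendant '[[-0.02,0,0,0],[-0.025,0,-0.02,0],[-0.018,0,-0.03,0],[0,0,-0.02,0],[0,0,0,0],[0,0,0,0],[0,0,0,0]]' | head -2; python3 e.py
```

```text
time: 37.98
ee_pos: [0.5735, 0.1182, 0.0954]
eef_rot: [0.999, 0.037, 0.0, 0.0]
ft_force: [-1.4, 0.5, 0.6]
width: 0.0008
grip_force: 0.8
ft_force: [0.2, -0.2, 0.1]
width: 0.0006
grip_force: 0.0
ft_force: [0.1, 0.9, 0.1]
width: 0.0006
grip_force: 0.0
time: 39.9
ee_pos: [0.4937, 0.1121, 0.1648]
slope 0.37 inl 0.99 pred [163.7  84. ] [351.1  84. ] rows [82.55 83.76]
slope -0.31 inl 1.00 pred [202.8  54.9] [447.5  54.9] rows [56.06 54.75]
```

```bash
python3 -c "
from h import *
print(r.close_job())"
```

```text
the job is handed in; nothing more can be done
None
```

The door is hung on both pins, fully down and released, then pushed to its stop. Edge fits in the last picture still put it about 0.7° off parallel with the housing, and a repeat push did not change that. Handed in at about 40 s with the robot clear; I got no verdict back and did not re-check the other things on the desk.

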